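Set the flame spectrometer to the marked angle and reclamp it

TASK

The student spectrometer is still clamped hard where the last class left it. Loosen the black wing knob until the clamp lets go, swing the arm round until its red pointer stands exactly opposite the red rider on the scale's rim, and retighten the knob there, only snug this time: about 25 degrees of turn past where it begins to bite, well short of how hard it was. Do not force the arm round while it is clamped, do not push on the optical tubes, leave the burner, bottle, splints and tongs where they are, and let go of the knob at the end.

Things in the scene. Friction and masses are not known exactly. Their poses are not given: they have to be found in the camera images.
- knob: Black wing knob of the clamp screw, a bar 50 mm long (its x), 14 mm wide (its y), 30 mm tall, 115 mm from the pivot. Origin on its vertical axis, 96 mm above the table; bar from 80 to 110 mm; below it free space down to 64 mm (13 mm stem). Counter-clockwise from above loosens. It starts 0.75 to 1.1 rad past where it bites; that point varies and shows only by feel. It can turn 1.4 rad past loose.
- swing (a joint): Angle of the grey swing arm on its upright pivot, rad, stops at -0.15 and 1.0, growing counter-clockwise seen from above. The arm carries knob, pointer and telescope. Loose, it moves against 0.25 N m of friction (2 N at the knob) and stays where it is left; tightly clamped it takes over 25 N at the knob to slip. Only the knob is to be handled: hold it to swing the arm.
- pointer_tip (a point): Tip of the arm's red pointer, 150 mm from the pivot, 48 mm above the table, beyond the knob on the same line from the pivot. Its x axis points from the tip to the pivot, z up.
- marker_tip (a point): Tip of the red rider (14 x 12 x 18 mm) fixed on the scale's rim, 152 mm from the pivot, 48 mm above the table. Its x axis points from the tip to the pivot, z up; the pointer is on the mark when tips and pivot lie on one line. It lies 0.2 to 0.85 rad counter-clockwise of the pointer's start. Immovable.
- pivot (a point): The arm's upright pivot axis, at the scale's upper face 44 mm above the table. Fixed. The collimator lies along its y axis, z up. At swing 0 pointer and knob lie along its -x axis; a small grating slide stands over the pivot, top at 141 mm.
- scale_plate: Aluminium circle, 300 x 10 mm, top 44 mm above the table, fixed; origin on the table. The screw's pad presses on it, about 200 N per rad past the bite; snug is 80 N, or 0.4 rad. Knob torque (N m): loose 0.06; tightening 0.06 + 0.0053 per N of clamp force while it turns (friction varies 20%). At rest between small turns it saws (stick-slip) about the spring's push-back, 0.002 per N.
- telescope: Black telescope tube on the arm, 28 to 33 mm thick, axis 120 mm above the table, from 56 to 242 mm from the pivot, square to the clamp limb; swings with the arm. Origin on the table under the pivot, tube along its -y. Not to be pushed.
- collimator: Black collimator tube, fixed on a pillar, 28 mm thick with a 40 mm slit block, axis 120 mm above the table, from 56 to 198 mm from the pivot. Origin on the table under the pivot, tube along its +y. Not to be pushed.
- burner: Blue gas canister burner with black collar and brass burner tube, 112 mm square foot, 192 mm tall, loose, in front of the collimator's slit. Origin centre of underside.
- amber_bottle: Amber reagent bottle with red cap, 56 mm across, 115 mm tall, loose. Origin centre of underside.
- splints: Bundle of wooden splints lying on the table, 200 x 36 x 36 mm, long along its x, loose. Origin centre of underside.
- tongs: Steel crucible tongs lying flat, 240 x 96 x 9 mm, long along x, loose. Origin under their middle.

How it is judged:
By the outcome, as a careful person would: the job done as asked, in the order asked, and still so for the second after the job is handed in, with the robot touching nothing.
It also fails if it takes over 61 s, if anything falls off the work surface, if the arm or the gripper's body presses on something with over 40 N, if the wrist force passes 120 N, or if a joint passes its speed limit or range.

ROBOT

A 7-joint arm with a two-finger parallel gripper is mounted at the origin on the work surface. World frame = base frame: x ahead of the robot, y to its left, z up, the work surface at z = 0. Lengths are in m, angles in rad, forces in N, time in s.
With the tool pointing down it reaches from about 0.425 to 0.95 m from the base axis. Payload 4.7 kg.
Tool frame: the origin (TCP) lies on the centre line of the jaws, within the pads' length; the fingertips stand robot.nose_length ahead of it and the grasp point (between the pads) lies 8 mm behind it (robot.nose_length is the distance from the TCP to the fingertips, in m); z points along the fingers, y is the line along which they close (so a half turn about z gives the same grasp; the last joint's range is limited). The gripper opens to 85 mm and grips with 20 to 120 N. Pads are 22 mm wide; open, the fingers measure 114 mm over their backs; the gripper's body (76 mm by 85 mm) begins 54 mm behind the grasp point. The pads swing forward as they close: fully open they stand 13 mm farther back than shut.
Start: joints at [1.134, 0.469, -0.049, 1.532, 0.024, 1.141, -0.082], TCP at [0.268, -0.62, 0.216] pointing down, gripper open.
Joint ranges: [-2.59, 2.59], [-0.33, 1.99], [-1.39, 1.29], [0.1, 2.45], [-1.04, 4.18], [0.21, 1.99], [-2.66, 2.66]. Speed limits (rad/s): [2.57, 2.57, 3.14, 3.14, 3.14, 3.14, 3.14].

INTERFACE

Orientations are given as [roll, pitch, yaw] about the fixed x, y, z axes, in that order (R = Rz(yaw) Ry(pitch) Rx(roll)).
In Python, from plant import robot gives the robot as it stands. Calls block until the motion is done:
- robot.goto(position, orientation): joint-space move of the TCP to a pose.
- robot.move_straight(position, vel=0.15, attitude=None, contact_N=None): straight line of the TCP; attitude=None keeps the orientation; vel is the mean speed in m/s. With contact_N (N) it stops when the force on the tool has changed by that much, and returns True; else False.
- robot.move_joints(angles): joint-space move.
- robot.grip(opening, strength=None): opening from 0.0 (shut) to 1.0 (fully open); strength is the grip in N (None keeps the last); returns when the fingers have stopped.
- robot.sleep(seconds).
- robot.inverse_kinematics(position, orientation): joint angles nearest the present ones, or None.
- robot.sense(): the state.
- robot.grab_frame(name): name is "scene" or "top"; returns a dict with "image" (400x640x3 uint8, red, green, blue), "range_z" (400x640 float32, m along the optical axis (not along the pixel's ray), 0 where there is no reading), "fx", "fy", "cx", "cy" (pixels), "R" (3x3) and "t" (3): a world point X has camera coordinates R X + t. Camera axes: x right, y down, z forward; pixel columns grow to the right and rows downward; lengths in m; the calibration is good to about 2 mm. A picture is of the moment at which its call begins.
A pose or a line that the arm cannot do raises robot.IKError and nothing moves.
- robot.close_job(): hands the job in; it is judged then, once.
The state is a dict: "t": time; "joint_pos": joint angles; "joint_velocities": joint speeds; "effort": joint torques, N m; "tcp_pos": TCP position; "tcp_rot": TCP orientation; "wrist_force": force on the tool from outside, world axes, zero at the start; "torque": the same for the moment, N m; "opening": opening from 0.0 (shut) to 1.0 (fully open); "gripper_force": force on a finger pad.
Only numpy, scipy, OpenCV 4.12 (cv2) and the standard library are available. Lean on these libraries where they do the work, as an engineer would, in place of code of your own. Each camera call takes 0.05 s, during which the arm holds its last target. There are 200 camera calls.

## Working session

There is one attempt and no reset: what is moved stays moved. The work goes in short steps, each a Python script; the robot and the scene stay as the last script left them, time stands still between calls to the robot, and variables do not carry over. Pictures are saved under pics/ and viewed, at most 10 in all, crops included, and the job is handed in when it is done.

```bash
mkdir -p pics; ls
cat > s1.py <<'E'
from plant import robot
import cv2,numpy as np
for n in("scene","top"):
    f=robot.grab_frame(n); np.savez(f"pics/{n}0.npz",**f)
    cv2.imwrite(f"pics/{n}0.png",f["image"][:,:,::-1]); print(n,f["fx"],f["fy"],f["cx"],f["cy"],f["R"],f["t"])
s=robot.sense();print(s["t"],s["tcp_pos"],s["tcp_rot"],robot.nose_length,s["wrist_force"],s["torque"])
E
python3 s1.py
```

```text
pics
scene 493.5570610710981 493.5570610710981 326.05047207933774 200.38815676702086 [[ 0.72322892  0.69029448  0.02081967]
 [ 0.50375679 -0.50668988 -0.6996388 ]
 [-0.47240769  0.51648706 -0.71419331]] [-0.36746531 -0.24143012  1.63721728]
top 514.6406932032212 514.6406932032212 330.7871888724339 201.67248522644846 [[-0.01073791 -0.9998447  -0.01397392]
 [-0.99162228  0.01244652 -0.12857036]
 [ 0.12872432  0.01247628 -0.99160193]] [-0.03428016  0.53870005  1.52477489]
0.1 [ 0.267487   -0.61914404  0.21453295] [-3.13980485e+00  6.59829473e-05  4.07812048e-01] 0.011 [ 0.69757178  0.54424467 -0.13796504] [0.02561473 0.02490225 0.02087773]
```

View pics/top0.png

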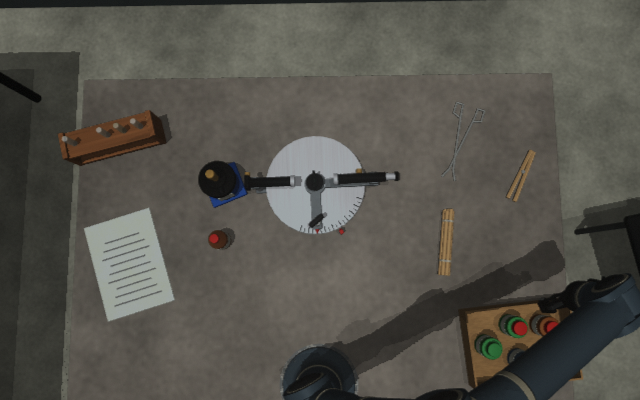

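View pics/scene0.png

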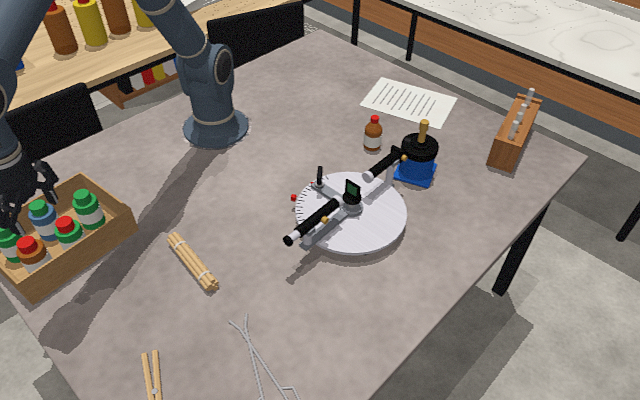

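The top view shows the plate centred near (316,185), with the knob at (318,220), a red pointer near (318,232) and the red rider at (341,231). The scene view shows the knob at (320,178) and the rider at (293,198). I'll enlarge both around the knob and print the masks.

```bash
cat > vis.py <<'E'
import cv2,numpy as np
def ray(f,u,v):
    d=np.array([(u-f["cx"])/f["fx"],(v-f["cy"])/f["fy"],1.]);R=f["R"];return -R.T@f["t"],R.T@d
def plane(f,u,v,z):
    c,d=ray(f,u,v);return c+d*(z-c[2])/d[2]
def cross(fa,pa,fb,pb):
    P=[np.array([[f["fx"],0,f["cx"]],[0,f["fy"],f["cy"]],[0,0,1]])@np.c_[f["R"],f["t"]] for f in(fa,fb)]
    X=cv2.triangulatePoints(P[0],P[1],np.array(pa,float),np.array(pb,float)).ravel();return X[:3]/X[3]
def comps(m,w,minA=2):
    n,l,s,c=cv2.connectedComponentsWithStats(m.astype(np.uint8),connectivity=8)
    out=[]
    for i in range(1,n):
        if s[i,4]>=minA:
            ww=np.where(l==i,w,0.);vv,uu=np.nonzero(ww);k=ww[vv,uu];out.append((s[i,4],(uu@k)/k.sum(),(vv@k)/k.sum()))
    return out
def red(im):
    i=im.astype(float);w=i[...,0]-np.maximum(i[...,1],i[...,2]);return w
def roi(m,b):
    o=np.zeros_like(m);u0,u1,v0,v1=b;o[v0:v1,u0:u1]=m[v0:v1,u0:u1];return o
E
cat > s2.py <<'E'
from vis import *
T=dict(np.load("pics/top0.npz"));S=dict(np.load("pics/scene0.npz"))
w=red(T["image"]);print("topred",[(a,u.round(2),v.round(2),plane(T,u,v,.048).round(4)) for a,u,v in comps(roi(w>25,(290,370,215,245)),w)])
w=red(S["image"]);print("scred",[(a,u.round(2),v.round(2),plane(S,u,v,.048).round(4)) for a,u,v in comps(roi(w>25,(270,345,165,230)),w)])
for f,b in((T,(255,380,125,250)),(S,(285,415,165,262))):
    i=cv2.cvtColor(f["image"],cv2.COLOR_RGB2HSV);m=roi((i[...,2]>115)&(i[...,1]<40),b).astype(np.uint8)
    n,l,s,c=cv2.connectedComponentsWithStats(m);k=1+np.argmax(s[1:,4]);pts=cv2.findContours((l==k).astype(np.uint8),0,2)[0][0]
    h=cv2.convexHull(pts);pp=[plane(f,*p[0],.044) for p in h];pp=np.array(pp)[:,:2]
    (c,r)=cv2.minEnclosingCircle(pp.astype(np.float32));A=np.c_[2*pp,np.ones(len(pp))];x=np.linalg.lstsq(A,(pp**2).sum(1),rcond=None)[0]
    print("plate",s[k],c,r,x[:2],np.sqrt(x[2]+x[:2]@x[:2]))
a=cv2.resize(T["image"][165:245,270:370],None,fx=8,fy=8,interpolation=cv2.INTER_NEAREST)[:600]
cv2.imwrite("pics/t_crop.png",a[:,:,::-1][:600])
a=cv2.resize(S["image"][155:225,280:380],None,fx=8,fy=8,interpolation=cv2.INTER_NEAREST)
cv2.imwrite("pics/s_crop.png",a[:,:,::-1])
E
python3 s2.py
```

```text
topred [(np.int32(13), np.float64(316.83), np.float64(230.28), array([0.451 , 0.0018, 0.048 ])), (np.int32(24), np.float64(340.96), np.float64(230.99), array([ 0.448 , -0.0701,  0.048 ]))]
scred [(np.int32(5), np.float64(311.44), np.float64(182.11), array([0.4467, 0.0032, 0.048 ])), (np.int32(41), np.float64(293.1), np.float64(196.77), array([ 0.4522, -0.0736,  0.048 ])), (np.int32(37), np.float64(323.92), np.float64(219.01), array([ 0.5691, -0.0735,  0.048 ]))]
plate [ 266  136   96   97 4461] (0.5923298597335815, 0.007917495444417) 0.150699183344841 [0.592237   0.00730702] 0.14974275833924905
plate [ 285  165  130   97 9192] (0.5786156058311462, -0.0062135448679327965) 0.24152955412864685 [ 0.57535233 -0.00831895] 0.23502364492520605
```

```bash
sleep 1
```

```text
(no output)
```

View pics/t_crop.png

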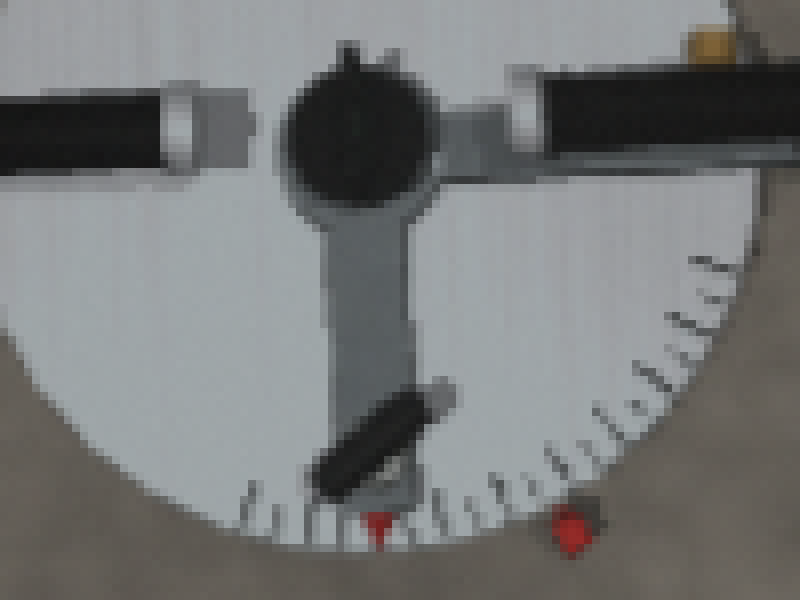

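View pics/s_crop.png

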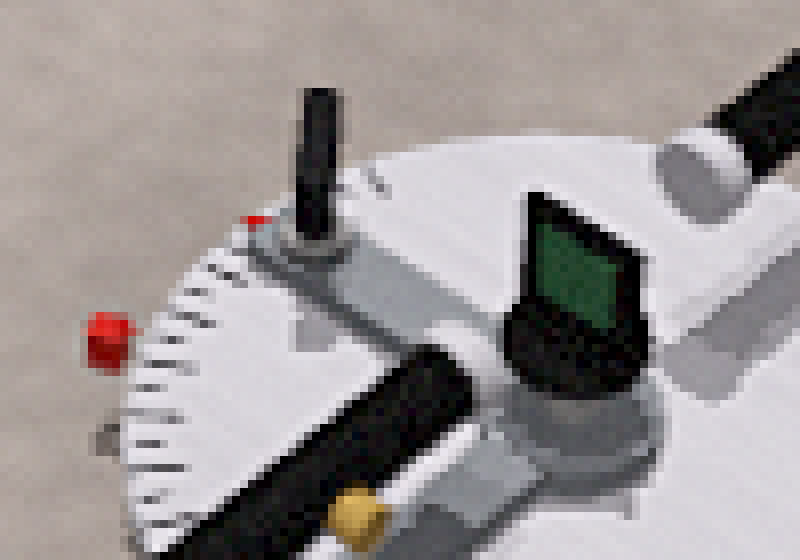

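The top crop shows the knob bar running from crop (325,480) to (425,405). The pointer tip is at about (380,548) and the rider at (572,530). In the scene crop the bar is seen end-on at (318,90–235). Next I measure the bar and check the IK.

```bash
cat > s3.py <<'E'
from vis import *
from plant import robot
T=dict(np.load("pics/top0.npz"));S=dict(np.load("pics/scene0.npz"))
def dark(f,b):
    m=roi(f["image"].max(2)<60,b).astype(np.uint8);c=max(cv2.findContours(m,0,2)[0],key=cv2.contourArea);return c,m
c,m=dark(T,(305,330,208,232));r=cv2.minAreaRect(c);box=cv2.boxPoints(r)
print("rect",r)
vv,uu=np.nonzero(m);d=np.c_[uu,vv]-[uu.mean(),vv.mean()];w,V=np.linalg.eigh(d.T@d);a=V[:,1]
p=[plane(T,uu.mean()+k*a[0],vv.mean()+k*a[1],.105) for k in(-5,0,5)];e=p[2]-p[0]
K=p[1];yaw=np.arctan2(e[1],e[0]);print("knob",K,"bar ang",yaw)
cs,ms=dark(S,(312,328,160,186));v2,u2=np.nonzero(ms);print(u2.min(),u2.max(),v2.min(),v2.max(),v2.mean())
mid=(u2.mean(),v2.mean());X=cross(T,(uu.mean(),vv.mean()),S,mid);print("tri centre",X, "range top-z est",[ (lambda q:q[2])(sum((ray(T,u,v)[0],T["range_z"][v,u]*ray(T,u,v)[1]))) for u,v in((315,220),(316,220),(317,219))])
for i,(t,s,h) in enumerate((((316.83,230.28),(311.44,182.11),.048),((340.96,230.99),(293.1,196.77),.05))):print("tri",cross(T,t,S,s))
piv=np.array([.5923,.0076]);print(np.linalg.norm(K[:2]-piv),np.arctan2(*-(K[:2]-piv)[::-1]))
for y in(yaw%np.pi-np.pi,yaw%np.pi):
  for dy,off in((0,0),(1.4,0),(1.9,-.05),(.5,-.05)):
    q=robot.inverse_kinematics([K[0],K[1]+off,.09],[np.pi,0,y+dy]);print(round(y,3),dy,None if q is None else np.round(q,2))
E
python3 s3.py
```

```text
rect ((315.95770263671875, 220.08847045898438), (6.051700115203857, 17.014925003051758), 52.12501525878906)
knob [0.47616121 0.00169109 0.105     ] bar ang 2.2775551631646183
317 321 166 184 175.2469135802469
tri centre [0.47715359 0.00215923 0.09484909] range top-z est [np.float64(0.11357693464374008), np.float64(0.11162053523735915), np.float64(0.10751495101447595)]
tri [0.45012321 0.00101927 0.05190373]
tri [ 0.44839433 -0.07013337  0.04280447]
0.11628900638173552 0.05083420193938576
-0.864 0 [ 0.11  0.32 -0.24  2.11  0.11  0.72 -2.64]
-0.864 1.4 [ 0.32  0.35 -0.49  2.1   0.24  0.74 -1.36]
-0.864 1.9 [ 0.43  0.36 -0.5   2.09  0.25  0.75 -0.76]
-0.864 0.5 [ 0.25  0.33 -0.28  2.1   0.13  0.73 -2.05]
2.278 0 [ 0.49  0.4  -0.71  2.09  0.37  0.78  0.26]
2.278 1.4 [ 0.81  0.6  -1.17  2.07  0.7   0.94  1.35]
2.278 1.9 [ 0.91  0.61 -1.17  2.07  0.7   0.94  1.95]
2.278 0.5 [ 0.61  0.41 -0.72  2.08  0.38  0.78  0.85]
```

```bash
cat > h.py <<'E'
from plant import robot
import numpy as np
def st(tag=""):
    s=robot.sense();print(tag,"t%.2f"%s["t"],"p",np.round(s["tcp_pos"],4),"yaw %.3f"%s["tcp_rot"][2],"F",np.round(s["wrist_force"],1),"M",np.round(s["torque"],2),"op %.3f gf %.0f"%(s["opening"],s["gripper_force"]),"j7 %.3f"%s["joint_pos"][6]);return s
E
cat > s4.py <<'E'
from h import *
K=[.4770,.0021];o=[np.pi,0,2.26]
robot.grip(.5,20);robot.goto(K+[.2],o);st("above")
hit=robot.move_straight(K+[.089],vel=.1,contact_N=6);print(hit);st("down")
if not hit:
    robot.grip(0,20);st("grip")
E
python3 s4.py
```

```text
above t2.92 p [0.4773 0.0009 0.1999] yaw 2.258 F [-0.6 -0.2 -0.4] M [-0.03  0.08  0.07] op 0.500 gf 0 j7 0.399
False
down t4.18 p [0.4776 0.0022 0.0896] yaw 2.260 F [-0.   0.2 -0.4] M [-0.02 -0.02  0.02] op 0.496 gf 0 j7 0.244
grip t4.55 p [0.4768 0.0018 0.0895] yaw 2.260 F [-2.8 -0.   6.3] M [-0.23  0.57  0.1 ] op 0.152 gf 21 j7 0.245
```

```bash
cat > s5.py <<'E'
from h import *
robot.grip(0,80);s=st("g")
q=np.array(s["joint_pos"]);q0=q[6]
for k in range(1,9):
    q[6]=q0+.08*k;robot.move_joints(list(q));s=st("%.2f"%(.08*k))
    if np.hypot(*s["wrist_force"][:2])>18:print("lateral");break
E
python3 s5.py
```

```text
g t4.77 p [0.4768 0.0018 0.0897] yaw 2.260 F [-3.3 -1.3  8.6] M [-0.29  0.76  0.16] op 0.125 gf 78 j7 0.245
0.08 t5.02 p [0.4767 0.0017 0.0897] yaw 2.338 F [-1.2  0.1  0.5] M [-0.07  0.12 -0.01] op 0.130 gf 80 j7 0.323
0.16 t5.27 p [0.4766 0.0017 0.0896] yaw 2.417 F [-0.6 -0.3  0.2] M [-0.13  0.02 -0.03] op 0.121 gf 80 j7 0.402
0.24 t5.52 p [0.4766 0.0018 0.0895] yaw 2.496 F [-0.3 -0.6 -3.4] M [-0.09  0.02 -0.11] op 0.127 gf 80 j7 0.481
0.32 t5.77 p [0.4766 0.0017 0.0894] yaw 2.579 F [ 0.3 -1.3 -5.1] M [-0.14 -0.14  0.73] op 0.124 gf 80 j7 0.563
0.40 t6.02 p [0.4765 0.0017 0.0893] yaw 2.657 F [ 0.9 -0.7 -9.1] M [-0.14 -0.3   0.35] op 0.124 gf 79 j7 0.641
0.48 t6.27 p [0.4765 0.0016 0.0892] yaw 2.737 F [  1.9  -0.8 -11.5] M [-0.13 -0.41  0.41] op 0.126 gf 79 j7 0.722
0.56 t6.52 p [0.4765 0.0016 0.0892] yaw 2.816 F [  2.9  -0.5 -13.7] M [-0.13 -0.61  0.01] op 0.126 gf 78 j7 0.801
0.64 t6.77 p [0.4764 0.0016 0.0891] yaw 2.897 F [  2.6  -1.7 -17.5] M [-0.17 -0.86  0.1 ] op 0.128 gf 78 j7 0.881
```

```bash
cat > s6.py <<'E'
from h import *
s=robot.sense();q0=.245
for k in range(9,17):
    q=np.array(s["joint_pos"]);q[6]=q0+.08*k;robot.move_joints(list(q));s=st("%.2f"%(.08*k))
    if np.hypot(*s["wrist_force"][:2])>18 or abs(s["wrist_force"][2])>35:print("force");break
E
python3 s6.py
```

```text
0.72 t7.02 p [0.4764 0.0015 0.089 ] yaw 2.977 F [  2.8  -0.3 -15.6] M [-0.14 -0.7   0.13] op 0.127 gf 78 j7 0.962
0.80 t7.27 p [0.4764 0.0015 0.0889] yaw 3.057 F [  3.8  -1.1 -16.5] M [-0.09 -0.79  0.1 ] op 0.128 gf 78 j7 1.042
0.88 t7.52 p [0.4764 0.0014 0.0888] yaw 3.138 F [  3.8  -1.1 -17.1] M [-0.17 -0.8   0.05] op 0.125 gf 78 j7 1.122
0.96 t7.77 p [0.4764 0.0014 0.0888] yaw -3.065 F [  4.1  -1.3 -17.1] M [-0.22 -0.77  0.09] op 0.124 gf 78 j7 1.202
1.04 t8.02 p [0.4764 0.0014 0.0888] yaw -2.985 F [  3.9  -1.5 -15.8] M [-0.13 -0.75  0.09] op 0.126 gf 78 j7 1.282
1.12 t8.27 p [0.4764 0.0013 0.0888] yaw -2.905 F [  2.6  -1.5 -16. ] M [-0.2  -0.71  0.07] op 0.124 gf 78 j7 1.362
1.20 t8.52 p [0.4764 0.0012 0.0888] yaw -2.825 F [  2.4  -0.9 -15.4] M [-0.19 -0.74  0.08] op 0.126 gf 78 j7 1.442
1.28 t8.77 p [0.4764 0.0012 0.0888] yaw -2.745 F [  3.7  -1.4 -16.8] M [-0.23 -0.76  0.1 ] op 0.124 gf 78 j7 1.522
```

```bash
cat >> h.py <<'E'
PIV=np.array([.5923,.0076])
def swing(total,n,z=None,vel=.06):
    s=robot.sense();p=s["tcp_pos"];y=s["tcp_rot"][2];r=np.array(p[:2])-PIV
    for k in range(1,n+1):
        a=total*k/n;c,d=np.cos(a),np.sin(a)
        xy=PIV+np.array([[c,-d],[d,c]])@r
        robot.move_straight([*xy,z or p[2]],vel=vel,attitude=[np.pi,0,y+a])
        s=st("sw %.3f"%a)
        if np.hypot(*s["wrist_force"][:2])>20:print("FORCE");return
E
cat > s7.py <<'E'
from h import *
swing(.453,6,z=.0883)
E
python3 s7.py
```

```text
sw 0.075 t9.07 p [ 0.4771 -0.0075  0.0887] yaw -2.672 F [ 0.4 -0.8 -8.9] M [-0.1  -0.07  0.05] op 0.127 gf 79 j7 1.605
sw 0.151 t9.37 p [ 0.4785 -0.0163  0.0887] yaw -2.597 F [-1.6 -0.4 -4. ] M [-0.15  0.32  0.01] op 0.129 gf 80 j7 1.688
sw 0.227 t9.67 p [ 0.4805 -0.0251  0.0886] yaw -2.521 F [-3.3 -2.5 -2.1] M [-0.33  0.73  0.03] op 0.126 gf 80 j7 1.771
sw 0.302 t9.97 p [ 0.4832 -0.0336  0.0886] yaw -2.446 F [-4.6 -2.6  1.2] M [-0.46  1.    0.04] op 0.127 gf 80 j7 1.852
sw 0.378 t10.27 p [ 0.4865 -0.042   0.0886] yaw -2.371 F [-5.4 -3.   1.2] M [-0.62  1.    0.07] op 0.129 gf 81 j7 1.933
sw 0.453 t10.57 p [ 0.4905 -0.0501  0.0886] yaw -2.296 F [-4.4 -3.8  0.9] M [-0.68  0.95 -0.  ] op 0.126 gf 81 j7 2.012
```

```bash
cat > s8.py <<'E'
from h import *
import cv2
s=robot.sense();p=s["tcp_pos"];robot.grip(.5);robot.move_straight([p[0],p[1],.22],vel=.2)
st();robot.goto([.46,.22,.3],[np.pi,0,2.6]);st()
from vis import *
def look(tag):
    out={}
    for n in("scene","top"):
        f=robot.grab_frame(n);np.savez(f"pics/{n}{tag}.npz",**f);out[n]=f
    return out
f=look("1");T,S=f["top"],f["scene"]
w=red(T["image"]);print("topred",[(a,round(u,2),round(v,2),plane(T,u,v,.048).round(4)) for a,u,v in comps(roi(w>25,(290,370,205,245)),w)])
a=cv2.resize(T["image"][175:245,280:370],None,fx=8,fy=8,interpolation=cv2.INTER_NEAREST)[:,:,::-1]
cv2.imwrite("pics/t1.png",a)
a=cv2.resize(S["image"][155:230,270:370],None,fx=8,fy=8,interpolation=cv2.INTER_NEAREST)[:,:,::-1]
cv2.imwrite("pics/sc1.png",a)
E
python3 s8.py
```

```text
t11.78 p [ 0.4897 -0.0503  0.219 ] yaw -2.292 F [-0.1 -0.1  0.1] M [-0.    0.03  0.02] op 0.499 gf 0 j7 2.195
 t13.41 p [0.4601 0.2192 0.2993] yaw 2.599 F [ 0.9  0.4 -0.1] M [ 0.   -0.02 -0.01] op 0.504 gf 0 j7 0.338
topred [(np.int32(40), np.float64(339.8), np.float64(228.81), array([ 0.4546, -0.0667,  0.048 ]))]
```

View pics/t1.png

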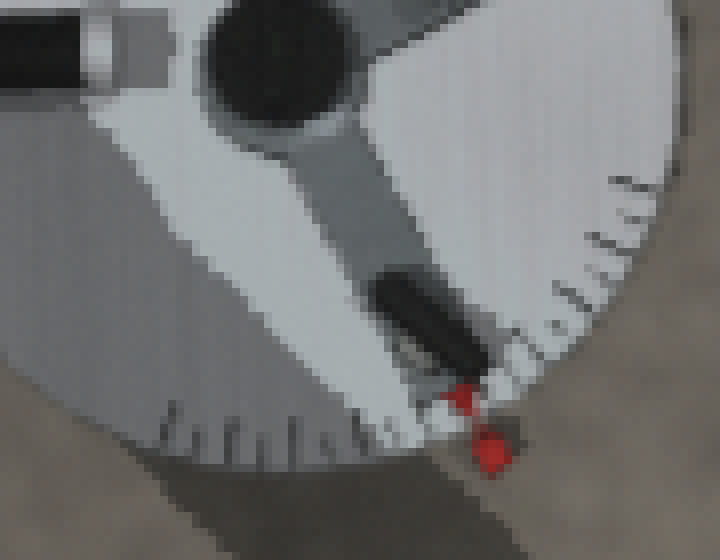

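View pics/sc1.png

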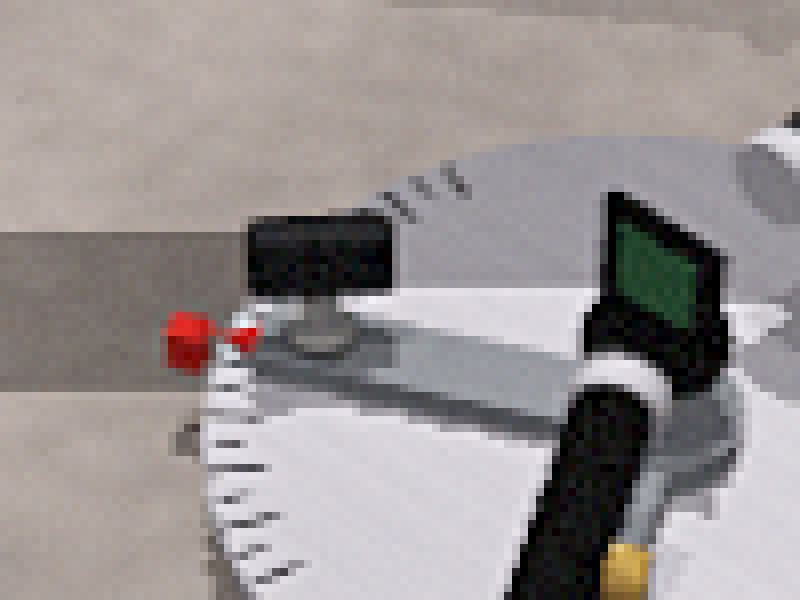

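Both crops show the pointer nearly touching the rider's tip: about (478,420) in the top crop and (225,332) in the scene crop. Now I put a number on the remaining angle.

```bash
cat > s9.py <<'E'
from vis import *
import sys
P=np.array([.5923,.0076]);tag=sys.argv[1]
for n,b,hs in(("top",(325,355,215,245),(.048,.052)),("scene",(280,306,185,210),(.048,.046))):
  f=dict(np.load(f"pics/{n}{tag}.npz"));w=roi(red(f["image"]),b)
  for th in(15,25,40):
    v,u=np.nonzero(w>th);X=np.array([plane(f,a,c,.048)[:2] for a,c in zip(u,v)])-P;r=np.hypot(*X.T);k=w[v,u]
    o=[]
    for m in((r>.125)&(r<.148),(r>.153)):
        c=(X[m]*k[m,None]).sum(0)/k[m].sum();o.append((m.sum(),np.hypot(*c).round(4),np.arctan2(-c[1],-c[0]).round(4)))
    print(n,th,o,"todo",round(o[1][2]-o[0][2],4))
f=dict(np.load(f"pics/top{tag}.npz"));m=roi(f["image"].max(2)<60,(322,345,205,224));v,u=np.nonzero(m)
d=np.c_[u,v]-[u.mean(),v.mean()];a=np.linalg.eigh(d.T@d)[1][:,1];p=[plane(f,u.mean()+k*a[0],v.mean()+k*a[1],.105) for k in(-5,0,5)];e=p[2]-p[0];print("knob",p[1],np.arctan2(e[1],e[0]),m.sum())
E
python3 s9.py 1
```

```text
top 15 [(np.int64(14), np.float64(0.1413), np.float64(0.4961)), (np.int64(29), np.float64(0.1639), np.float64(0.4941))] todo -0.002
top 25 [(np.int64(14), np.float64(0.1413), np.float64(0.4961)), (np.int64(24), np.float64(0.1638), np.float64(0.4941))] todo -0.002
top 40 [(np.int64(9), np.float64(0.1409), np.float64(0.4943)), (np.int64(20), np.float64(0.164), np.float64(0.4943))] todo 0.0
scene 15 [(np.int64(13), np.float64(0.1429), np.float64(0.489)), (np.int64(50), np.float64(0.1621), np.float64(0.5267))] todo 0.0377
scene 25 [(np.int64(11), np.float64(0.1429), np.float64(0.4875)), (np.int64(45), np.float64(0.1622), np.float64(0.5265))] todo 0.039
scene 40 [(np.int64(10), np.float64(0.143), np.float64(0.4887)), (np.int64(40), np.float64(0.162), np.float64(0.5254))] todo 0.0367
knob [ 0.48970021 -0.04884509  0.105     ] 0.7983062055351262 103
```

Top-view error is about 0.002 rad, so the pointer is on the mark. The scene offset comes from the rider's body sitting lower than the plane I used. Regrasp and start tightening, logging torque at each step.

```bash
cat > s10.py <<'E'
from h import *
robot.goto([.4902,-.0498,.2],[np.pi,0,-2.30]);st()
# keep wrist in the same branch as before
hit=robot.move_straight([.4902,-.0498,.0886],vel=.12,contact_N=6);print(hit);st("down")
robot.grip(0,20);st("g20");robot.grip(0,80);st("g80")
E
python3 s10.py
```

```text
t15.12 p [ 0.4904 -0.0493  0.2003] yaw -2.300 F [ 0.3  0.7 -0.5] M [-0.03  0.   -0.01] op 0.500 gf 0 j7 2.165
False
down t16.19 p [ 0.4909 -0.0497  0.0893] yaw -2.300 F [ 0.1  0.3 -0.3] M [-0.01  0.02 -0.02] op 0.501 gf 0 j7 2.011
g20 t16.56 p [ 0.4907 -0.0499  0.0892] yaw -2.300 F [-0.7 -0.3  4.2] M [-0.06  0.21  0.04] op 0.155 gf 22 j7 2.011
g80 t16.77 p [ 0.4907 -0.0499  0.0895] yaw -2.300 F [-2.2 -0.4  7.1] M [-0.18  0.34  0.09] op 0.125 gf 78 j7 2.011
```

```bash
cat > s11.py <<'E'
from h import *
s=robot.sense();q=np.array(s["joint_pos"]);q0=q[6];p0=np.array(s["tcp_pos"])
for k in range(1,15):
    a=.045*k;q[6]=q0-a;robot.move_joints(list(q));s=robot.sense()
    print("%.3f j7 %.3f yaw %.3f F %s Mz %.3f eff %.2f dz %.2fmm dxy %s"%(a,s["joint_pos"][6],s["tcp_rot"][2],np.round(s["wrist_force"],1),s["torque"][2],s["effort"][6],1e3*(s["tcp_pos"][2]-p0[2]),np.round(1e3*(s["tcp_pos"]-p0)[:2],2)))
print(s["t"])
E
python3 s11.py
```

```text
0.045 j7 1.967 yaw -2.344 F [-0.6  0.   1.2] Mz 0.012 eff -0.02 dz 0.06mm dxy [-0.03 -0.  ]
0.090 j7 1.923 yaw -2.389 F [-0.8  0.2  2. ] Mz -0.040 eff -0.01 dz 0.07mm dxy [-0.02  0.03]
0.135 j7 1.878 yaw -2.433 F [-2.4 -0.1  2.9] Mz -0.079 eff -0.01 dz 0.06mm dxy [-0.01  0.04]
0.180 j7 1.833 yaw -2.478 F [-0.8  0.1  3.3] Mz -0.065 eff -0.01 dz 0.06mm dxy [-0.03  0.04]
0.225 j7 1.788 yaw -2.523 F [-1.9  0.3  3.8] Mz 0.027 eff -0.01 dz 0.05mm dxy [-0.05  0.03]
0.270 j7 1.743 yaw -2.568 F [-1.6  0.6  3.9] Mz 0.019 eff -0.01 dz 0.03mm dxy [-0.08  0.08]
0.315 j7 1.698 yaw -2.613 F [-1.7  0.1  4.7] Mz -0.019 eff -0.01 dz 0.05mm dxy [-0.02  0.03]
0.360 j7 1.653 yaw -2.659 F [-1.9  0.4  4.9] Mz 0.016 eff -0.04 dz 0.11mm dxy [-0.03  0.1 ]
0.405 j7 1.608 yaw -2.703 F [-2.2  0.7  5.8] Mz 0.058 eff -0.09 dz 0.14mm dxy [-0.06  0.1 ]
0.450 j7 1.563 yaw -2.748 F [-2.7  1.2  5.8] Mz 0.106 eff -0.14 dz 0.20mm dxy [-0.03  0.09]
0.495 j7 1.518 yaw -2.793 F [-2.5  1.1  6.8] Mz 0.133 eff -0.15 dz 0.23mm dxy [-0.06  0.11]
0.540 j7 1.473 yaw -2.838 F [-3.3  0.6  7.6] Mz 0.154 eff -0.17 dz 0.29mm dxy [-0.07  0.13]
0.585 j7 1.428 yaw -2.883 F [-3.1  0.9  8.6] Mz 0.246 eff -0.23 dz 0.33mm dxy [-0.05  0.15]
0.630 j7 1.383 yaw -2.927 F [-3.2  0.8  7.1] Mz 0.189 eff -0.26 dz 0.41mm dxy [-0.03  0.16]
20.275
```

Both effort and dz start to rise at a turn of about 0.32 rad, so that is the bite point. I'll finish at about 0.75 rad, then release and look.

```bash
cat > s12.py <<'E'
from h import *
s=robot.sense();q=np.array(s["joint_pos"]);q0=2.011
for a in(.67,.71,.75):
    q[6]=q0-a;robot.move_joints(list(q));s=robot.sense()
    print("%.3f j7 %.3f yaw %.3f F %s Mz %.3f eff %.2f z %.5f"%(a,s["joint_pos"][6],s["tcp_rot"][2],np.round(s["wrist_force"],1),s["torque"][2],s["effort"][6],s["tcp_pos"][2]))
robot.sleep(.3);st("rest")
robot.grip(.5);p=st("open")["tcp_pos"];robot.move_straight([p[0],p[1],.22],vel=.2)
robot.goto([.46,.22,.3],[np.pi,0,2.6]);st()
for n in("scene","top"):
    f=robot.grab_frame(n);np.savez(f"pics/{n}2.npz",**f)
    if n=="top":
        import cv2;cv2.imwrite("pics/t2.png",cv2.resize(f["image"][130:250,190:350],None,fx=5,fy=5,interpolation=cv2.INTER_NEAREST)[:,:,::-1])
E
python3 s12.py; python3 s9.py 2
```

```text
0.670 j7 1.343 yaw -2.967 F [-2.4 -0.   4.9] Mz 0.286 eff -0.29 z 0.08994
0.710 j7 1.303 yaw -3.007 F [-2.8  0.   5.6] Mz 0.352 eff -0.42 z 0.08997
0.750 j7 1.263 yaw -3.048 F [-2.1  0.2  5.8] Mz 0.330 eff -0.30 z 0.09004
rest t21.32 p [ 0.4906 -0.0497  0.09  ] yaw -3.048 F [-1.8  0.3  5.5] M [0.07 0.54 0.25] op 0.126 gf 80 j7 1.263
open t21.73 p [ 0.4907 -0.0499  0.0897] yaw -3.050 F [ 0.7 -1.1  0.1] M [0.   0.05 0.02] op 0.499 gf 0 j7 1.261
 t23.62 p [0.4602 0.2186 0.2988] yaw 2.599 F [ 0.6 -0.8 -0.1] M [ 0.   -0.01 -0.03] op 0.501 gf 0 j7 0.300
top 15 [(np.int64(14), np.float64(0.1416), np.float64(0.497)), (np.int64(30), np.float64(0.1641), np.float64(0.4938))] todo -0.0032
top 25 [(np.int64(13), np.float64(0.1417), np.float64(0.4983)), (np.int64(24), np.float64(0.1638), np.float64(0.4939))] todo -0.0044
top 40 [(np.int64(8), np.float64(0.1414), np.float64(0.4967)), (np.int64(20), np.float64(0.1641), np.float64(0.4941))] todo -0.0026
scene 15 [(np.int64(12), np.float64(0.1429), np.float64(0.4873)), (np.int64(49), np.float64(0.1621), np.float64(0.5267))] todo 0.0394
scene 25 [(np.int64(10), np.float64(0.143), np.float64(0.4862)), (np.int64(43), np.float64(0.1621), np.float64(0.5261))] todo 0.0399
scene 40 [(np.int64(9), np.float64(0.1431), np.float64(0.4878)), (np.int64(40), np.float64(0.162), np.float64(0.5255))] todo 0.0377
knob [ 0.4888853  -0.04917815  0.105     ] -2.8926086879955983 93
```

View pics/t2.png

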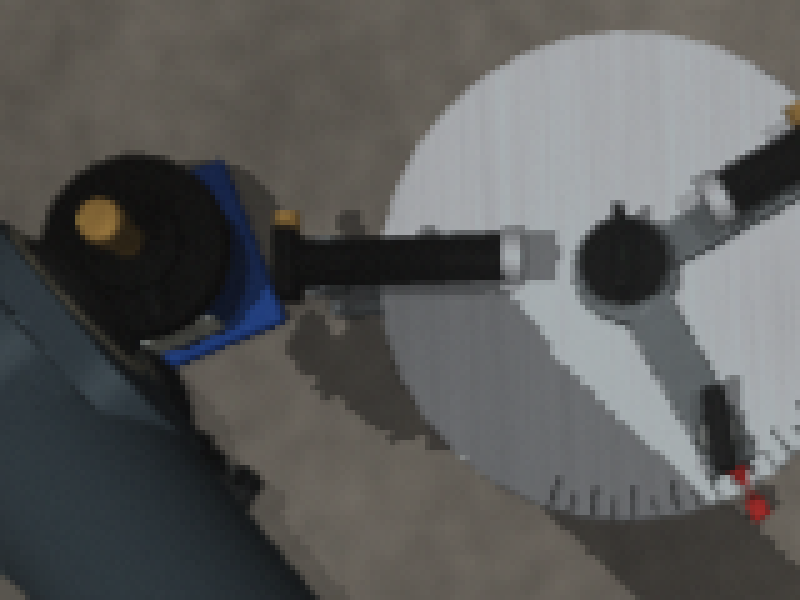

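The last picture shows the pointer on the rider, at about (745,475) and (757,508). The knob is released at (718,428), and the burner tube is still at top-view (210,174), where it was at the start. Handing in.

```bash
python3 -c "
from plant import robot
print(robot.close_job())"
```

```text
the job is handed in; nothing more can be done
None
```

I loosened the knob, swung the arm until its pointer was within about 0.004 rad of the rider, retightened about 0.43 rad (25°) past the bite as judged by feel, let go of the knob and handed the job in; the simulator returned no verdict.

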